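Pin back the sprung belt tensioner

ROBOT

A 7-joint arm with a two-finger parallel gripper is mounted at the origin on the work surface. World frame = base frame: x ahead of the robot, y to its left, z up, the work surface at z = 0. Lengths are in m, angles in rad, forces in N, time in s.
With the tool pointing down it reaches from about 0.4 to 0.85 m from the base axis. Payload 4.5 kg.
Tool frame: the origin (TCP) lies between the finger pads; the fingertips stand 11 mm ahead of it and the grasp point (between the pads) lies 8 mm behind it (r.nose_length is the distance from the TCP to the fingertips, in m); z points along the fingers, y is the line along which they close (so a half turn about z gives the same grasp; the last joint's range is limited). The gripper opens to 88 mm and grips with 3 to 60 N. Pads are 18 mm wide; open, the fingers measure 123 mm over their backs; the gripper's body (75 mm by 187 mm) begins 45 mm behind the grasp point.
Start: joints at [-1.306, 0.689, -0.195, 1.565, 0.157, 0.902, -0.215], TCP at [0.143, 0.608, 0.25] pointing down, gripper open.
Joint ranges: [-3.01, 3.01], [-0.46, 2.08], [-1.47, 1.51], [0.13, 2.56], [-1, 4.14], [0.04, 2.09], [-2.66, 2.66]. Speed limits (rad/s): [2.57, 2.57, 3.14, 3.14, 3.14, 3.14, 3.14].

INTERFACE

Orientations are given as a unit quaternion [x, y, z, w].
In Python, from plant import get_state, snapshot, camera_model, r gives the robot as it stands.
- The arm moves only by the shell command python3 -m inch 'ROWS' [FORCE]. ROWS is text: rows parted by semicolons, each of 7 numbers parted by spaces: the opening, from -1 (shut) to 1 (fully open), then the shift along the tool's x, y, z in m, then the turn, a rotation vector about the tool's x, y, z in rad. A call has 1 to 20 rows; each row shifts and turns the commanded pose from where the row before left it, along the tool's axes as they then stand; what a row does not reach is not made up. A row lasts 1/12 s, in which the tool goes at most 41.7 mm and 7.16 degrees, less where a joint would pass 70% of its speed; a pose out of reach is approached as far as the arm can. A call is refused whole if a number of a shift passes 0.0417 or a number of a turn 0.125, either way. A call with a gripper value outside its range is refused whole. The fingers move at their own pace and stop on an object; FORCE is the grip in N (left out, the last holds). Time passes only in rows, so rows that do not move let the fingers close. It gives the time, the measured TCP pose, the force, the opening and the grip force at its end, in the units of the state.
- get_state(): the state, without advancing time (a new reading comes with each control period).
- snapshot(name): name is "scene" or "top"; returns (picture, depth): 400x640x3 uint8, red, green, blue; 400x640 float32, m along the optical axis (not along the pixel's ray), 0 where there is no reading.
- camera_model(name): a dict with "intrinsics" (3x3 intrinsics, pixels), "view" (4x4, takes a point from world to camera coordinates). Camera axes: x right, y down, z forward; pixel columns grow to the right and rows downward; lengths in m; the calibration is good to about 2 mm. A picture is of the moment at which its call begins. camera_model takes no time and is no camera call.
- r.finish_job(): hands the job in; it is judged then, once.
The state is a dict: "clock": time; "q": joint angles; "qd": joint speeds; "joint_torque": joint torques, N m; "tool_pos": TCP position; "eef_rot": TCP orientation; "contact_force": force on the tool from outside, world axes, zero at the start; "moment": the same for the moment, N m; "opening": opening from 0.0 (shut) to 1.0 (fully open); "finger_force": force on a finger pad.
Only numpy, scipy, OpenCV 4.12 (cv2) and the standard library are available. Lean on these libraries where they do the work, as an engineer would, in place of code of your own. Each camera call takes 0.05 s, during which the arm holds its last target. There are 200 camera calls.

TASK

Take the yellow-headed lock pin out of the rack and use it to swing the blue tensioner arm of the belt drive back against its spring, then push the pin fully down into the hole of the yellow block and let go, so that the pin keeps the arm swung back. Leave the red-headed pin standing in the rack where it is.

Things in the scene. Friction and masses are not known exactly. Their poses are not given: they have to be found in the camera images.
- lock_pin_mid (a point): Yellow-headed lock pin, upright and loose in one of 3 pipe stubs (rims at z 53 mm, row 100 mm apart); which one varies. 135 mm long, 0.26 kg: steel shaft 20 mm dia x 90 mm, above it the round head 30 mm dia x 45 mm, to grasp. Point on its axis half-way up: foot 67.5 mm below, middle of head 45 mm above; z axis up the pin. Foot at z 8 mm in the rack. A third stub holds a wood-handled punch.
- socket (a point): Mouth centre of the vertical lock hole (28 mm dia, 45 mm deep, 6 mm chamfer) in the top, z 55 mm, of a yellow block 64 mm square, fixed on the grey belt-drive plate. The pin fully home stands on the hole's bottom. Frame of the drive: z up, x and y along the plate (260 x 300 mm). The arm's pivot is at x +129, y +22 mm in it. Pulleys up to z 68 mm stand at x +124, y -83 and +127 mm.
- tensioner (a joint): Blue arm, rad: 0 at rest, + counter-clockwise from above, max 1.15. Bar 14 mm wide, z 62 to 86 mm, passes over the block; 44 mm roller 185 mm from pivot. In the socket frame it points from the pivot along (-cos(0.5-q), sin(0.5-q)); push its +y side towards -y. Spring pushes back 2 to 3 N at 130 mm out, where the hole is. The pin in the hole, on the bar's +y side, holds it at about 0.8.
- red_pin_mid (a point): Bystander: a pin of the same form and size but with a red head, in another stub of the rack; the point is half-way up on its axis. To be left in place.
Things that resemble listed ones, but are neither listed nor needed, are in the scene too. What is shaped like the part that bears lock_pin_mid but green, purple or turquoise is not meant.

How it is judged:
By the outcome, as a careful person would: the job done as asked, in the order asked, and still so for the second after the job is handed in, with the robot touching nothing.
It also fails if it takes over 45 s, if anything falls off the work surface, if the arm or the gripper's body presses on something with over 40 N, if the wrist force passes 120 N, or if a joint passes its speed limit or range.

## Working session

There is one attempt and no reset: what is moved stays moved. The work goes in short steps, Python scripts to look and compute and a shell command to move; the robot and the scene stay as the last step left them, time stands still between calls to the robot, and variables do not carry over. Pictures are saved under pics/ and viewed, at most 10 in all, crops included, and the job is handed in when it is done.

```bash
mkdir -p pics
cat > h.py <<'E'
import numpy as np, cv2
from plant import get_state, snapshot, camera_model, r
def cast(name,u,v,z):
    c=camera_model(name);K=np.array(c["intrinsics"]);V=np.array(c["view"])
    R,t=V[:3,:3],V[:3,3];o=-R.T@t;d=R.T@np.linalg.solve(K,[u,v,1.]);return o+d*(z-o[2])/d[2]
def cloud(name,dep):
    c=camera_model(name);K=np.array(c["intrinsics"]);V=np.array(c["view"])
    v,u=np.mgrid[:400,:640];P=np.stack([(u-K[0,2])/K[0,0]*dep,(v-K[1,2])/K[1,1]*dep,dep],-1)
    return (P-V[:3,3])@V[:3,:3]
E
python3 - <<'E'
from h import *
for n in("scene","top"):
    p,d=snapshot(n);cv2.imwrite(f"pics/{n}0.png",p[:,:,::-1]);np.save(f"pics/{n}d.npy",d)
    c=camera_model(n);V=np.array(c["view"]);print(n,-V[:3,:3].T@V[:3,3])
s=get_state();print(s)
E
```

```text
scene [1.01157015 0.14163436 0.82844657]
top [0.45740908 0.0858511  1.16058542]
{'clock': 0.1, 'q': array([-1.30617697,  0.68993519, -0.19452569,  1.56623687,  0.15730778,
        0.90251483, -0.21510913]), 'qd': array([-0.00092888, -0.00034485, -0.00123847, -0.00214665, -0.00031807,
       -0.00067511, -0.0011449 ]), 'joint_torque': array([-3.47318521e-03, -5.28497493e+01, -1.27209619e+00, -1.53835201e+01,
       -5.27061545e-02,  2.07179321e-03,  3.84195528e-05]), 'tool_pos': array([0.14289801, 0.60787196, 0.24896932]), 'eef_rot': array([ 1.15115886e-01,  9.93351704e-01, -8.50181618e-04, -3.55602517e-05]), 'contact_force': array([0.20866343, 0.5170499 , 0.27020286]), 'moment': array([-0.04340689, -0.02678865, -0.00031866]), 'finger_force': 0.0, 'opening': 0.9974433887619386}
```

View pics/scene0.png

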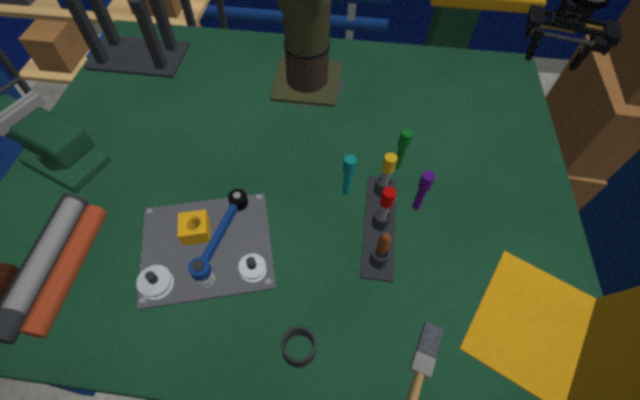

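View pics/top0.png

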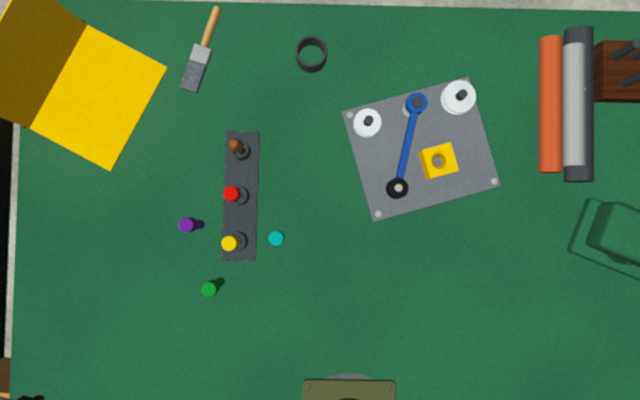

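The top view shows the yellow head at about (228,243), red at (231,194) and the punch at (236,146). The block hole is at about (438,160), the pivot at (416,103) and the roller at (397,188). The green, purple and turquoise pins standing free are decoys.

Run:
```python
from h import *
for n,wins in(("top",dict(pin=(215,228,245,258),block=(410,135,470,190))),("scene",dict(pin=(375,145,402,178),block=(165,200,215,250)))):
    im=cv2.imread(f"pics/{n}0.png");d=np.load(f"pics/{n}d.npy");hsv=cv2.cvtColor(im,cv2.COLOR_BGR2HSV);C=cloud(n,d)
    m=cv2.inRange(hsv,(18,120,60),(33,255,255))
    for k,(a,b,c,e) in wins.items():
        mm=np.zeros_like(m);mm[b:e,a:c]=m[b:e,a:c];P=C[(mm>0)&(d>0)]
        zt=.143 if k=="pin" else .055
        P=P[abs(P[:,2]-zt)<.008]
        cs,_=cv2.findContours(mm,cv2.RETR_EXTERNAL,cv2.CHAIN_APPROX_NONE);ct=max(cs,key=cv2.contourArea)
        print(n,k,"topcloud mid",(P.min(0)+P.max(0))/2,P.mean(0),len(P))
        if n=="top":
            if k=="pin": (u,v),R=cv2.minEnclosingCircle(ct);print(u,v,R,cast(n,u,v,zt))
            else:
                hull=ct[:,0].astype(float);W=np.array([cast(n,u,v,zt)[:2] for u,v in hull],np.float32)
                print(cv2.minAreaRect(W*1000))
    if n=="top":
        b=cv2.inRange(hsv,(100,120,50),(125,255,255));b[:, :340]=0;b[:,500:]=0
        pts=np.argwhere(b>0)[:,::-1];W=np.array([cast(n,u,v,.086)[:2] for u,v in pts]);P=C[b>0]
        print("blue z",np.percentile(P[:,2],[5,50,95,100]))
        vx,vy,x0,y0=cv2.fitLine(W.astype(np.float32),cv2.DIST_HUBER,0,.01,.01).ravel();print("bar dir",vx,vy,np.degrees(np.arctan2(vy,vx)),x0,y0)
        print("pivot~",cast(n,416,103,.09),"roller",cast(n,397,188,.09))
        g=C[80:220,340:500];print("max z in drive",np.percentile(g[...,2],[99,99.9,100]))
    # decoy heights
        for nm,(u,v) in dict(teal=(276,239),purple=(186,225),green=(208,289),red=(231,194),punch=(236,146)).items(): print(nm,C[v,u])
```

```text
top pin topcloud mid [0.4082778  0.24897306 0.14223414] [0.4084039  0.24910748 0.14413969] 186
229.5825653076172 242.23394775390625 9.017395973205566 [0.40885085 0.24832172 0.143     ]
top block topcloud mid [ 0.59010718 -0.18763646  0.05459194] [ 0.59018216 -0.187024    0.05583665] 758
((588.17822265625, -182.89361572265625), (65.23606872558594, 74.6879653930664), 16.50669288635254)
blue z [0.07405758 0.08774549 0.09230888 1.16058542]
bar dir 0.97868896 -0.20534825 -11.849886 0.6459125 -0.114539824
pivot~ [ 0.70418811 -0.12708053  0.09      ] roller [ 0.52469346 -0.08904627  0.09      ]
max z in drive [0.09498464 1.16058542 1.16058542]
teal [0.41644164 0.15764929 0.13796512]
purple [0.44118143 0.33637201 0.13561804]
green [0.31593574 0.28967696 0.13653018]
red [0.50380322 0.2476586  0.14330605]
punch [0.60135946 0.24244633 0.12686613]
scene pin topcloud mid [0.40821587 0.24881803 0.14113279] [0.41035624 0.24849491 0.14273483] 127
scene block topcloud mid [ 0.58980136 -0.18798882  0.05357194] [ 0.59119823 -0.18703702  0.05494006] 645
```

```bash
python3 -m inch '0.2 -0.017 -0.0144 0 0 0 0;0.2 -0.017 -0.0144 0 0 0 0;0.2 -0.017 -0.0144 0 0 0 0;0.2 -0.017 -0.0144 0 0 0 0;0.2 -0.017 -0.0144 0 0 0 0;0.2 -0.017 -0.0144 0 0 0 0;0.2 -0.017 -0.0144 0 0 0 0;0.2 -0.017 -0.0144 0 0 0 0;0.2 -0.017 -0.0144 0 0 0 0;0.2 -0.017 -0.0144 0 0 0 0;0.2 -0.017 -0.0144 0 0 0 0;0.2 -0.017 -0.0144 0 0 0 0;0.2 -0.017 -0.0144 0 0 0 0;0.2 -0.017 -0.0144 0 0 0 0;0.2 -0.017 -0.0144 0 0 0 0;0.2 -0.017 -0.0144 0 0 0 0;0.2 -0.017 -0.0144 0 0 0 0;0.2 -0.017 -0.0144 0 0 0 0;0.2 -0.017 -0.0144 0 0 0 0;0.2 -0.017 -0.0144 0 0 0 0'
cat >> h.py <<'E'
def to(x,y,z):
    from scipy.spatial.transform import Rotation as Ro
    s=get_state();R=Ro.from_quat(s["eef_rot"]);print("t",s["clock"],"pos",s["tool_pos"].round(4),"tool shift",(R.inv().apply(np.array([x,y,z])-s["tool_pos"])).round(4),"toolz",R.as_matrix()[:,2].round(4),"F",s["contact_force"].round(2),"open",s["opening"],"ff",s["finger_force"],"q",s["q"].round(2))
E
python3 -c "
from h import *
to(.4085,.2487,.1125)"
```

```text
clock: 1.77
tool_pos: [0.4084, 0.2492, 0.2495]
eef_rot: [0.115, 0.993, -0.0, -0.0]
contact_force: [0.4, 0.4, 0.7]
opening: 0.6
finger_force: 0.0
t 1.7667 pos [0.4084 0.2492 0.2495] tool shift [-0.0002 -0.0004  0.137 ] toolz [-5.e-04 -3.e-04 -1.e+00] F [0.42 0.38 0.67] open 0.6000940489628115 ff 0.0 q [-0.48  0.51 -0.25  1.99  0.2   0.67  0.48]
```

Accurate. Now descend, close on the head and lift.

```bash
python3 -m inch '0.2 0 0 0.02 0 0 0;0.2 0 0 0.025 0 0 0;0.2 0 0 0.025 0 0 0;0.2 0 0 0.025 0 0 0;0.2 0 0 0.022 0 0 0;0.2 0 0 0.015 0 0 0;0.2 0 0 0.005 0 0 0;0.2 0 0 0 0 0 0;-1 0 0 0 0 0 0;-1 0 0 0 0 0 0;-1 0 0 0 0 0 0;-1 0 0 0 0 0 0;-1 0 0 0 0 0 0;-1 0 0 0 0 0 0;-1 0 0 0 0 0 0' 40
python3 -c "
from h import *
to(.4085,.2487,.1125)"
```

```text
clock: 3.02
tool_pos: [0.4086, 0.2506, 0.1136]
eef_rot: [0.115, 0.993, 0.001, 0.001]
contact_force: [-0.6, -0.7, 7.0]
opening: 0.328
finger_force: 40.0
t 3.0167 pos [0.4086 0.2506 0.1136] tool shift [-0.0003 -0.0019  0.0011] toolz [ 0.0016  0.001  -1.    ] F [-0.56 -0.71  6.99] open 0.32815299603541914 ff 39.99079963658005 q [-0.57  0.75 -0.13  2.12  0.31  0.3   0.38]
```

```bash
python3 -m inch '-1 0 0 -0.01 0 0 0;-1 0 0 -0.02 0 0 0;-1 0 0 -0.02 0 0 0;-1 0 0 -0.02 0 0 0;-1 0 0 -0.02 0 0 0;-1 0 0 -0.02 0 0 0;-1 0 0 -0.02 0 0 0;-1 0 0 -0.02 0 0 0;-1 0 0 0 0 0 0;-1 0 0 0 0 0 0'
python3 - <<'E'
from h import *
to(.583,-.0695,.26)
p,d=snapshot("scene");cv2.imwrite("pics/lift.png",cv2.resize(p[60:260,260:500,::-1],None,fx=2.5,fy=2.5))
E
```

```text
clock: 3.85
tool_pos: [0.4082, 0.2502, 0.263]
eef_rot: [0.115, 0.993, 0.0, 0.001]
contact_force: [-0.9, -0.5, -2.5]
opening: 0.33
finger_force: 40.0
t 3.85 pos [0.4082 0.2502 0.263 ] tool shift [-0.2434 -0.2712  0.003 ] toolz [ 1.3e-03  8.0e-04 -1.0e+00] F [-0.85 -0.55 -2.47] open 0.33007565065128136 ff 39.98025908600539 q [-0.47  0.49 -0.27  1.98  0.19  0.7   0.48]
```

View pics/lift.png

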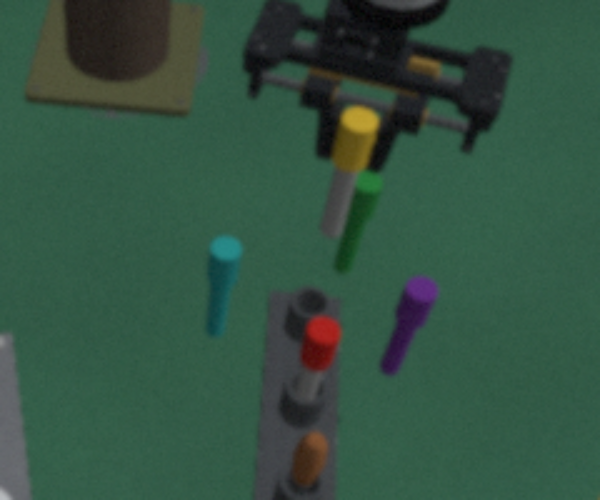

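The pin is lifted out and hanging straight; its stub at (310,305) is empty and the red pin is undisturbed. Next: carry it to the +y side of the bar.

```bash
python3 -m inch '-1 -0.0152 -0.017 0 0 0 0;-1 -0.0152 -0.017 0 0 0 0;-1 -0.0152 -0.017 0 0 0 0;-1 -0.0152 -0.017 0 0 0 0;-1 -0.0152 -0.017 0 0 0 0;-1 -0.0152 -0.017 0 0 0 0;-1 -0.0152 -0.017 0 0 0 0;-1 -0.0152 -0.017 0 0 0 0;-1 -0.0152 -0.017 0 0 0 0;-1 -0.0152 -0.017 0 0 0 0;-1 -0.0152 -0.017 0 0 0 0;-1 -0.0152 -0.017 0 0 0 0;-1 -0.0152 -0.017 0 0 0 0;-1 -0.0152 -0.017 0 0 0 0;-1 -0.0152 -0.017 0 0 0 0;-1 -0.0152 -0.017 0 0 0 0;-1 0 0 0 0 0 0;-1 0 0 0 0 0 0'
python3 - <<'E'
from h import *
to(.583,-.0695,.171)
p,d=snapshot("scene");cv2.imwrite("pics/carry.png",cv2.resize(p[140:320,100:320,::-1],None,fx=2.7,fy=2.7))
E
```

```text
clock: 5.4
tool_pos: [0.5817, -0.0717, 0.2603]
eef_rot: [0.117, 0.993, -0.0, -0.002]
contact_force: [-0.7, 0.5, -2.8]
opening: 0.327
finger_force: 40.0
t 5.4 pos [ 0.5817 -0.0717  0.2603] tool shift [-0.0011  0.0026  0.0893] toolz [-4.e-03 -3.e-04 -1.e+00] F [-0.7   0.5  -2.83] open 0.3274629886213288 ff 40.01365877687931 q [ 0.21  0.63 -0.28  1.67  0.22  0.88  1.17]
```

View pics/carry.png

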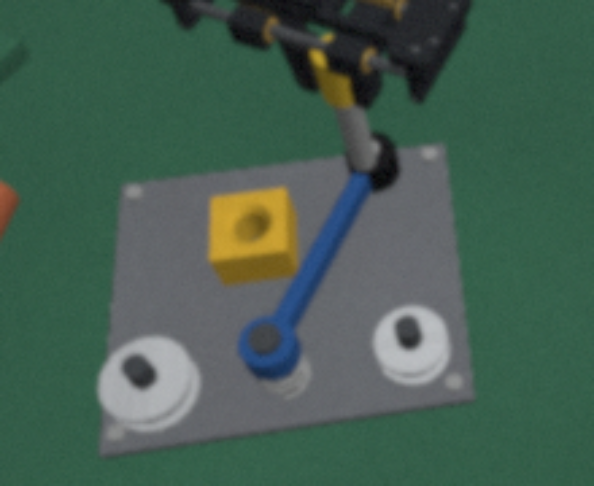

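The pin hangs beside the bar on its +y side, at (345,130) in the crop, with the bar still at rest. Lower it.

```bash
python3 -m inch '-1 0 0.002 0.01 0 0 0;-1 0 0.001 0.02 0 0 0;-1 0 0 0.02 0 0 0;-1 0 0 0.02 0 0 0;-1 0 0 0.015 0 0 0;-1 0 0 0.005 0 0 0;-1 0 0 0 0 0 0'
python3 - <<'E'
from h import *
to(.590,-.1875,.171)
E
```

```text
clock: 6.03
tool_pos: [0.5817, -0.0657, 0.1708]
eef_rot: [0.114, 0.993, 0.0, -0.002]
contact_force: [0.8, -1.4, -2.2]
opening: 0.33
finger_force: 40.0
t 6.0333 pos [ 0.5817 -0.0657  0.1708] tool shift [-0.0357 -0.1167 -0.0004] toolz [-4.2e-03  9.0e-04 -1.0e+00] F [ 0.77 -1.39 -2.25] open 0.33020268468776326 ff 40.01273630652577 q [ 0.18  0.75 -0.25  1.76  0.27  0.68  1.12]
```

```bash
python3 -m inch '-1 -0.0022 -0.0073 0 0 0 0;-1 -0.0022 -0.0073 0 0 0 0;-1 -0.0022 -0.0073 0 0 0 0;-1 -0.0022 -0.0073 0 0 0 0;-1 -0.0022 -0.0073 0 0 0 0;-1 -0.0022 -0.0073 0 0 0 0;-1 -0.0022 -0.0073 0 0 0 0;-1 -0.0022 -0.0073 0 0 0 0;-1 -0.0022 -0.0073 0 0 0 0;-1 -0.0022 -0.0073 0 0 0 0;-1 -0.0022 -0.0073 0 0 0 0;-1 -0.0022 -0.0073 0 0 0 0;-1 -0.0022 -0.0073 0 0 0 0;-1 -0.0022 -0.0073 0 0 0 0;-1 -0.0022 -0.0073 0 0 0 0;-1 -0.0022 -0.0073 0 0 0 0;-1 0 0 0 0 0 0;-1 0 0 0 0 0 0'
python3 - <<'E'
from h import *
to(.590,-.1875,.1165)
p,d=snapshot("scene");cv2.imwrite("pics/push.png",cv2.resize(p[140:320,100:320,::-1],None,fx=2.7,fy=2.7))
E
```

```text
clock: 7.53
tool_pos: [0.5899, -0.1902, 0.1725]
eef_rot: [0.116, 0.993, -0.0, -0.001]
contact_force: [-2.3, 2.8, -1.1]
opening: 0.333
finger_force: 40.0
t 7.5333 pos [ 0.5899 -0.1902  0.1725] tool shift [0.0004 0.0027 0.056 ] toolz [-1.8e-03 -8.0e-04 -1.0e+00] F [-2.33  2.81 -1.08] open 0.33318696540345877 ff 40.01845506951213 q [ 0.39  0.78 -0.27  1.65  0.29  0.75  1.32]
```

View pics/push.png

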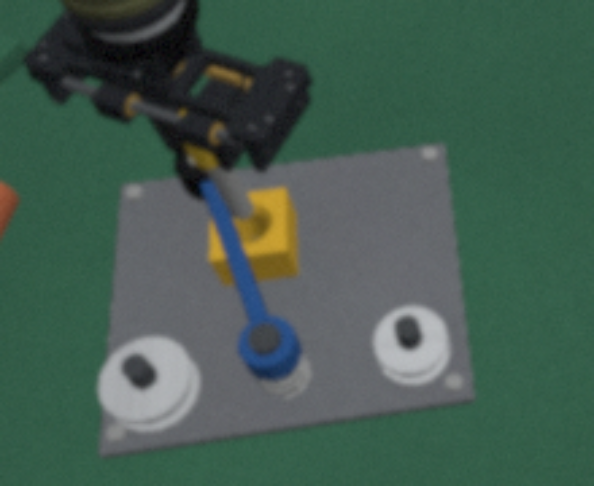

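The bar is swung well past the block, with the pin on its +y side. Its foot is at about (243,212) in the crop and the hole at (253,228). I'll check the expected projections before pushing down.

Run:
```python
from h import *
c=camera_model("scene");K=np.array(c["intrinsics"]);V=np.array(c["view"])
for n,X in dict(foot=[.5899,-.1902,.067],shaft_top=[.5899,-.1902,.157],headmid=[.5899,-.1902,.18],hole=[.59,-.1875,.055]).items():
    q=K@(V@np.r_[X,1])[:3];q=q[:2]/q[2];print(n,q.round(1),((q-[100,140])*2.7).round(0))
p,d=snapshot("scene");cv2.imwrite("pics/push2.png",cv2.resize(p[185:255,150:220,::-1],None,fx=8,fy=8,interpolation=cv2.INTER_CUBIC))
```

```text
foot [189.4 220. ] [241. 216.]
shaft_top [178.3 197.7] [212. 156.]
headmid [175.2 191.3] [203. 138.]
hole [191.9 222.9] [248. 224.]
```

View pics/push2.png

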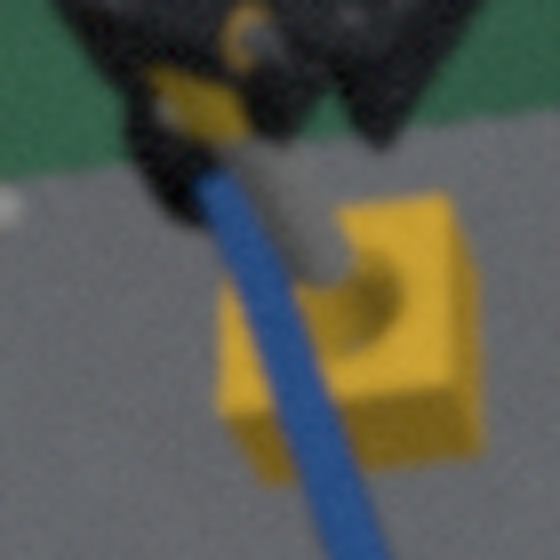

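Relative to the hole, the pin's foot looks about 4 to 5 mm too far in -x and -y: it has turned slightly in the grip and the pose is a little off. I'll correct that, then enter the chamfer gently.

```bash
python3 -m inch '-1 -0.0017 0.0027 0 0 0 0;-1 -0.0017 0.0027 0 0 0 0;-1 0 0 0.004 0 0 0;-1 0 0 0.004 0 0 0;-1 0 0 0.004 0 0 0;-1 0 0 0.003 0 0 0;-1 0 0 0.003 0 0 0;-1 0 0 0 0 0 0'
python3 - <<'E'
from h import *
to(.590,-.1875,.1165)
p,d=snapshot("scene");cv2.imwrite("pics/in1.png",cv2.resize(p[185:255,150:220,::-1],None,fx=8,fy=8,interpolation=cv2.INTER_CUBIC))
E
```

```text
clock: 8.3
tool_pos: [0.5952, -0.1843, 0.1538]
eef_rot: [0.115, 0.993, 0.0, -0.0]
contact_force: [-1.3, 3.2, -4.4]
opening: 0.328
finger_force: 40.0
t 8.3 pos [ 0.5952 -0.1843  0.1538] tool shift [ 0.0043 -0.0043  0.0373] toolz [-7.e-04  5.e-04 -1.e+00] F [-1.3   3.18 -4.37] open 0.32845308721457345 ff 40.0030713994056 q [ 0.37  0.81 -0.27  1.65  0.29  0.72  1.3 ]
```

View pics/in1.png

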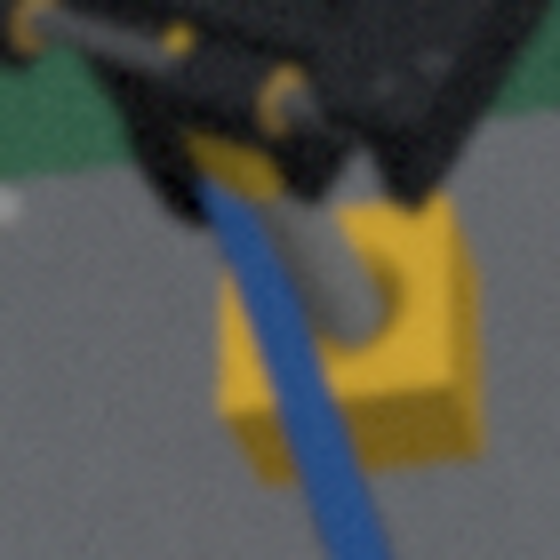

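The foot is now in the hole mouth, slightly towards the near (+x) rim. Back off about 2 mm in x and continue down.

```bash
python3 -m inch '-1 0.0018 -0.0004 0 0 0 0;-1 0 0 0.004 0 0 0;-1 0 0 0.004 0 0 0;-1 0 0 0.004 0 0 0;-1 0 0 0.004 0 0 0;-1 0 0 0 0 0 0'
python3 -c "
from h import *
to(.590,-.1875,.1165)"
```

```text
clock: 8.85
tool_pos: [0.5931, -0.1843, 0.1376]
eef_rot: [0.115, 0.993, 0.0, -0.001]
contact_force: [-1.0, 3.1, -5.1]
opening: 0.33
finger_force: 40.0
t 8.85 pos [ 0.5931 -0.1843  0.1376] tool shift [ 0.0022 -0.0038  0.0211] toolz [-1.3e-03  5.0e-04 -1.0e+00] F [-0.96  3.12 -5.06] open 0.3296193951403516 ff 40.004922626540065 q [ 0.37  0.83 -0.26  1.67  0.3   0.68  1.3 ]
```

```bash
python3 -m inch '-1 0 0 0.004 0 0 0;-1 0 0 0.004 0 0 0;-1 0 0 0.004 0 0 0;-1 0 0 0.004 0 0 0;-1 0 0 0.003 0 0 0;-1 0 0 0.002 0 0 0;-1 0 0 0.001 0 0 0;-1 0 0 0 0 0 0;-1 0 0 0 0 0 0'
python3 -c "
from h import *
to(.590,-.1875,.1165)"
```

```text
clock: 9.6
tool_pos: [0.5933, -0.1843, 0.1163]
eef_rot: [0.115, 0.993, 0.0, -0.0]
contact_force: [-1.3, 2.6, -5.0]
opening: 0.331
finger_force: 40.0
t 9.6 pos [ 0.5933 -0.1843  0.1163] tool shift [ 0.0025 -0.0039 -0.0002] toolz [-6.e-04  4.e-04 -1.e+00] F [-1.26  2.59 -4.96] open 0.3305630801867991 ff 39.99638820067048 q [ 0.36  0.86 -0.25  1.68  0.31  0.64  1.29]
```

Keep going in small steps until it bottoms out.

```bash
python3 -m inch '-1 0 0 0.001 0 0 0;-1 0 0 0.001 0 0 0;-1 0 0 0.001 0 0 0;-1 0 0 0 0 0 0;-1 0 0 0 0 0 0'
python3 -c "
from h import *
to(.590,-.1875,.1165)"
```

```text
clock: 10.02
tool_pos: [0.5945, -0.1847, 0.1156]
eef_rot: [0.115, 0.993, -0.0, 0.001]
contact_force: [-3.2, 3.1, 8.7]
opening: 0.329
finger_force: 40.0
t 10.0167 pos [ 0.5945 -0.1847  0.1156] tool shift [ 0.0037 -0.0038 -0.0009] toolz [ 2.5e-03 -8.0e-04 -1.0e+00] F [-3.23  3.06  8.65] open 0.32883089271210747 ff 40.00089788809419 q [ 0.36  0.86 -0.24  1.68  0.32  0.63  1.28]
```

It stands on the bottom: +8.7 N at the expected height. Release and back off upward.

```bash
python3 -m inch '0 0 0 0 0 0 0;0.2 0 0 0 0 0 0;0.2 0 0 0 0 0 0;0.2 0 0 0 0 0 0;0.2 0 0 0 0 0 0;0.2 0 0 -0.01 0 0 0;0.2 0 0 -0.02 0 0 0;0.2 0 0 -0.02 0 0 0;0.2 0 0 -0.02 0 0 0;0.2 0 0 -0.02 0 0 0;0.2 0 0 -0.02 0 0 0;0.2 0 0 -0.02 0 0 0;0.2 0.03 0 0 0 0 0;0.2 0.03 0 0 0 0 0;0.2 0.03 0 0 0 0 0;0.2 0.03 0 0 0 0 0;0.2 0.03 0 0 0 0 0;0.2 0 0 0 0 0 0;0.2 0 0 0 0 0 0'
python3 - <<'E'
from h import *
to(.590,-.1875,.1165)
p,d=snapshot("scene");C=cloud("scene",d)
hsv=cv2.cvtColor(p,cv2.COLOR_RGB2HSV);m=cv2.inRange(hsv,(18,120,60),(33,255,255));m[:,:150]=0;m[:,230:]=0
Q=C[(m>0)&(d>0)];Q=Q[(Q[:,2]>.07)&(Q[:,2]<.2)];print("head z pct",np.percentile(Q[:,2],[2,50,90,98]),"top",Q[Q[:,2]>.138].mean(0))
cv2.imwrite("pics/end.png",cv2.resize(p[140:320,100:320,::-1],None,fx=2.7,fy=2.7))
E
```

```text
clock: 11.6
tool_pos: [0.4464, -0.1502, 0.2445]
eef_rot: [0.115, 0.993, -0.0, -0.0]
contact_force: [0.8, -0.4, 1.0]
opening: 0.6
finger_force: 0.0
t 11.6 pos [ 0.4464 -0.1502  0.2445] tool shift [-0.1483 -0.0034  0.128 ] toolz [-1.e-04 -7.e-04 -1.e+00] F [ 0.75 -0.39  1.  ] open 0.600421227521444 ff 0.0 q [ 0.43  0.51 -0.31  2.02  0.25  0.65  1.29]
head z pct [0.09274007 0.14078264 0.14679833 0.1480794 ] top [ 0.59454917 -0.1816277   0.14520907]
```

View pics/end.png

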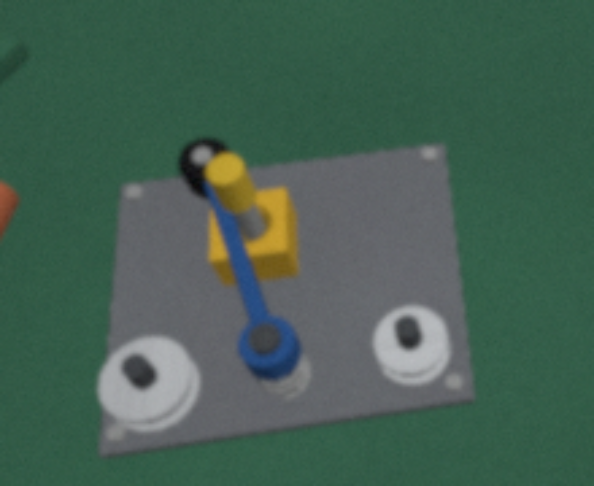

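The pin stands home in the hole, with its head at about (230,180) and head top at z of about 0.145. The bar is held swung back against it, and the gripper is clear.

```bash
python3 -c "
from plant import r
print(r.finish_job())"
```

```text
the job is handed in; nothing more can be done
None
```

I handed the job in at about 11.7 s: the yellow-headed pin stands fully down in the block's hole, released and holding the blue arm swung back, and I left the red-headed pin in the rack.

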